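# Tip one bay of a divided vial caddy

### The job

Take the divided caddy by its green grip and tip the bay that holds the red-capped vial, so that this vial rolls out into the blue tray from close above it; the blue-capped vial must stay in its own bay throughout. Do not touch the vials with the gripper. Then stand the caddy upright on the table, beside the tray, and let go.

Things in the scene. Friction and masses are not known exactly. Their poses are not given: they have to be found in the camera images.
- caddy_grip (a point): Centre of the green grip fin, 46 (x) x 12 (y) x 40 mm high, on top of the loose grey divided caddy (0.25 kg, 60 mm in x, 115 mm in y), 85 mm above its underside. Take it from above, fingers closing across the 12 mm. x runs along the divider, y across it, z up. Two equal bays lie at +y and -y of the divider (8 mm thick, 28 mm in its lowest 30 mm), 54 mm wide in x; end walls 36 mm high.
- vial_red: Amber glass vial with red cap, 12 mm wide, 32 mm long, lying along the divider in one bay (which one varies). Origin at the centre of its bottom end, z along it to the cap. A bay's floor rises outwards at 15 degrees from the divider's foot, 6 mm up, to an open lip 57 mm from the divider's middle, 18 mm above the underside: tilted 35 to 60 degrees about x to that side, it lets its vial roll out.
- vial_blue: Clear glass vial with blue cap, same size, origin and axes as the other, lying along the divider in the other bay. When the caddy is tilted towards the opposite side by up to 60 degrees it stays put, resting in the corner between its sloping floor and the divider.
- tray: Open blue tray fixed to the table, 170 mm (its x) by 210 mm (its y) outside and 43 mm high, with 4 mm walls and floor. Origin at the centre of its underside, z up. A tall instrument case, not to be hit, stands behind the caddy: front face at x = 0.55 m (its knob reaches 0.53 m), from y = -0.02 to 0.17 m; beyond y = -0.37 m on the right a rail and bench rise 0.21 m.

How it is judged (in metres and radians):
On the way:
1. the caddy is held tipped above the tray (angle between caddy_grip's own z axis and vertical above 0.3 rad and horizontal distance between caddy_grip and tray below 0.2 m and height (world z) of caddy_grip above 0.11 m), for 0.1 s.
At the end, for the whole second after the job is handed in: The red-capped vial lies at rest (slower than 0.1 m/s) inside the walls of the blue tray; the blue-capped vial lies in a bay of the caddy; the caddy stands upright (within 7 degrees) on the table, its grip 75 to 95 mm above it, outside the tray (grip more than 100 mm from the tray's centre) (x of vial_red in the frame of tray between -0.083 and 0.083 m and y of vial_red in the frame of tray between -0.103 and 0.103 m and z of vial_red in the frame of tray below 0.04 m and x of vial_blue in the frame of caddy_grip between -0.032 and 0.032 m and y of vial_blue in the frame of caddy_grip between -0.058 and 0.058 m and z of vial_blue in the frame of caddy_grip below -0.03 m and angle between caddy_grip's own z axis and vertical below 0.12 rad and height (world z) of caddy_grip between 0.075 and 0.095 m and horizontal distance between caddy_grip and tray above 0.1 m and linear speed of vial_red below 0.1 m/s); the robot touches nothing.
It fails at once if the blue-capped vial leaves its bay (y of vial_blue in the frame of caddy_grip above 0.062 m or y of vial_blue in the frame of caddy_grip below -0.062 m or x of vial_blue in the frame of caddy_grip above 0.036 m or x of vial_blue in the frame of caddy_grip below -0.036 m or z of vial_blue in the frame of caddy_grip above -0.02 m).
It fails at once if a vial is touched by the gripper's fingers (more than 1 N) (contact force between the fingers and vial_red above 1 N or contact force between the fingers and vial_blue above 1 N).
It fails at once if the red-capped vial is dropped from high up (faster than 2 m/s, a fall of some 200 mm) (linear speed of vial_red above 2 m/s).
It also fails if it takes over 45 s, if anything falls off the work surface, if the arm or the gripper's body presses on something with over 40 N, if the wrist force passes 120 N, or if a joint passes its speed limit or range.

### The arm

A 6-joint arm with a two-finger parallel gripper is mounted at the origin on a cart in front of the work surface, level with it; the furniture and walls round the work are solid. World frame = base frame: x ahead of the robot, y to its left, z up, the work surface at z = 0. Lengths are in m, angles in degrees, forces in N, time in s.
With the tool pointing down it reaches from about 0.4 to 0.825 m from the base axis. Payload 7 kg.
Tool frame: the origin (TCP) lies midway between the tips of the shut fingers; the grasp point (between the pads) lies 19 mm behind it; z points along the fingers, y is the line along which they close (so a half turn about z gives the same grasp; the last joint's range is limited). The gripper opens to 88 mm and grips with 3 to 60 N. Pads are 19 mm wide; open, the fingers measure 130 mm over their backs; the gripper's body (78 mm by 193 mm) begins 47 mm behind the grasp point.
Start: joints at [-51.675, 20.546, 0.682, 0, -70.136, -16.507], TCP at [0.251, -0.627, 0.227] pointing down, gripper open.
Joint ranges: [-176.03, 176.03], [-82.01, 121.73], [-58.28, 71.71], [-173.87, 95.51], [-174.79, -0.11], [-173.66, 173.66]. Speed limits (degrees/s): [136.94, 136.94, 172.46, 180, 180, 180].

### API

Orientations are given as [roll, pitch, yaw] about the fixed x, y, z axes, in that order (R = Rz(yaw) Ry(pitch) Rx(roll)).
In Python, from plant import ctrl gives the robot as it stands.
- The arm moves only by the tool step_arm, never from a script. Its argument "rows" is a list of rows, each a list of 3 entries, a list of its own where there are three numbers: the closure, from 0 (fully open) to 1 (shut), then the shift along the world's x, y, z in mm, then the turn, a rotation vector about the world's x, y, z in rad. A call has exactly 5 rows; each row is the pose to reach, as a shift and turn from the pose commanded when the call began; what a row does not reach only later rows make up. A row lasts 1/12 s, in which the tool goes at most 41.7 mm and 7.16 degrees, less where a joint would pass 70% of its speed; a pose out of reach is approached as far as the arm can. A call with a gripper value outside its range is refused whole. The fingers move at their own pace and stop on an object; the grip force is fixed at half the most. Time passes only in rows, so rows that repeat a pose let the fingers close, or fill a call up. It gives the time, the measured TCP pose, the force, the opening and the grip force at its end, in the units of the state.
- ctrl.get_obs(): the state, without advancing time (a new reading comes with each control period).
- ctrl.snapshot(name): name is "side" or "top"; returns the picture (420x560x3 uint8, red, green, blue); there is no depth.
- ctrl.camera_model(name): a dict with "intrinsics" (3x3 intrinsics, pixels), "R" (3x3) and "t" (3): a world point X has camera coordinates R X + t. Camera axes: x right, y down, z forward; pixel columns grow to the right and rows downward; lengths in m; the calibration is good to about 2 mm. A picture is of the moment at which its call begins. camera_model takes no time and is no camera call.
- ctrl.close_job(): hands the job in; it is judged then, once.
The state is a dict: "clock": time; "joint_pos": joint angles; "qvel": joint speeds; "tau": joint torques, N m; "tool_pos": TCP position; "orientation": TCP orientation; "force": force on the tool from outside, world axes, zero at the start; "moment": the same for the moment, N m; "opening": finger opening in m; "gripper_force": force on a finger pad.
Only numpy, scipy, OpenCV 4.12 (cv2) and the standard library are available. Lean on these libraries where they do the work, as an engineer would, in place of code of your own. Each camera call takes 0.05 s, during which the arm holds its last target. There are 200 camera calls.

## Working session

There is one attempt and no reset: what is moved stays moved. The work goes in short steps, Python scripts to look and compute and a tool call to move; the robot and the scene stay as the last step left them, time stands still between calls to the robot, and variables do not carry over. Pictures are saved under pics/ and viewed, at most 10 in all, crops included, and the job is handed in when it is done.

Besides the shell and the picture viewer there is one more tool, called after "Call:" as a command line: name --argument value ..., lists and objects as JSON in quotes. step_arm: Moves the arm, as the interface text tells. Its arguments: {"type":"object","properties":{"rows":{"type":"array"}},"required":["rows"]}

```bash
mkdir -p pics
python3 - <<'E'
from plant import ctrl
import cv2
for n in("side","top"):
    cv2.imwrite(f"pics/{n}0.png",ctrl.snapshot(n)[:,:,::-1]); m=ctrl.camera_model(n); print(n,m)
print(ctrl.get_obs())
E
```

```text
side {'intrinsics': array([[465.22698747,   0.        , 275.46025234],
       [  0.        , 465.22698747, 215.97652677],
       [  0.        ,   0.        ,   1.        ]]), 'R': array([[-0.99972047,  0.02111455,  0.01063773],
       [ 0.0044364 ,  0.60947096, -0.79279598],
       [-0.02322292, -0.79252718, -0.60939427]]), 't': array([0.48118665, 0.09580157, 0.98810524])}
top {'intrinsics': array([[395.40923822,   0.        , 277.10844698],
       [  0.        , 395.40923822, 217.95665903],
       [  0.        ,   0.        ,   1.        ]]), 'R': array([[ 0.00306743, -0.9995139 , -0.03102521],
       [-0.98245231,  0.00277374, -0.18649335],
       [ 0.18648875,  0.03105285, -0.98196622]]), 't': array([-0.02717606,  0.49536941,  0.82558853])}
{'clock': 0.1, 'joint_pos': array([-5.16763195e+01,  2.05885730e+01,  6.39060414e-01, -1.88870980e-02,
       -7.01359665e+01, -1.65049892e+01]), 'qvel': array([ 0.01592694, -0.09292509,  0.14789316, -0.01883217, -0.07014263,
        0.00850079]), 'tau': array([-1.60344749e-03, -5.84160340e+01,  2.93753529e+01,  7.01553494e+00,
        1.01760085e-02, -5.83852352e-05]), 'tool_pos': array([ 0.25067351, -0.62625241,  0.22569903]), 'orientation': array([ 1.79912998e+02, -7.26257330e-03, -1.58187734e+02]), 'force': array([ 0.07433724, -0.16926651,  0.43171796]), 'moment': array([ 0.01755697, -0.00130242, -0.01300819]), 'gripper_force': 0.0, 'opening': 0.08804348343499929}
```

View pics/side0.png

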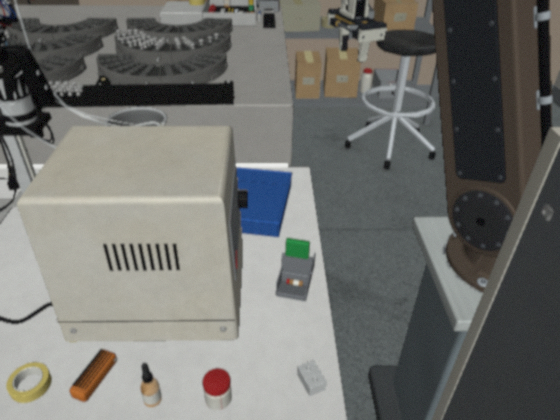

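View pics/top0.png

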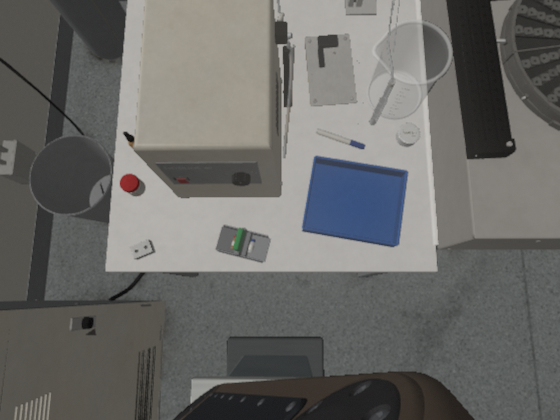

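Run:
```python
import cv2,numpy as np
a=cv2.imread("pics/top0.png")[215:275,200:290]; b=cv2.imread("pics/side0.png")[230:310,260:330]
a=cv2.resize(a,(750,500),interpolation=2)[:, :]; b=cv2.resize(b,(525,600),interpolation=2)
a=cv2.resize(a,(440,293)); b=cv2.resize(b,(350,400))
o=np.zeros((400,800,3),np.uint8);o[:293,:440]=a;o[:,450:]=b
cv2.imwrite("pics/c.png",o)
for n in("top","side"):
    im=cv2.imread(f"pics/{n}0.png");h=cv2.cvtColor(im,40)
    for nm,lo,hi in(("green",(45,120,40),(80,255,255)),("blue",(100,150,50),(125,255,255))):
        m=cv2.inRange(h,lo,hi);k,l,s,c=cv2.connectedComponentsWithStats(m)
        for i in range(1,k):
            if s[i,4]>40:
                pts=cv2.findContours((l==i).astype('u1'),0,2)[0][0]
                print(n,nm,s[i],c[i],cv2.approxPolyDP(pts,5 if nm=="blue" else 2,True).reshape(-1,2).tolist())
```

```text
side green [286 239  23  19 355] [297.03098592 248.31267606] [[287, 240], [286, 254], [307, 257], [307, 242]]
side blue [ 237  169   53   67 2672] [263.14782934 199.90905689] [[238, 169], [238, 186], [248, 189], [247, 206], [240, 208], [243, 231], [276, 235], [289, 174]]
```

View pics/c.png

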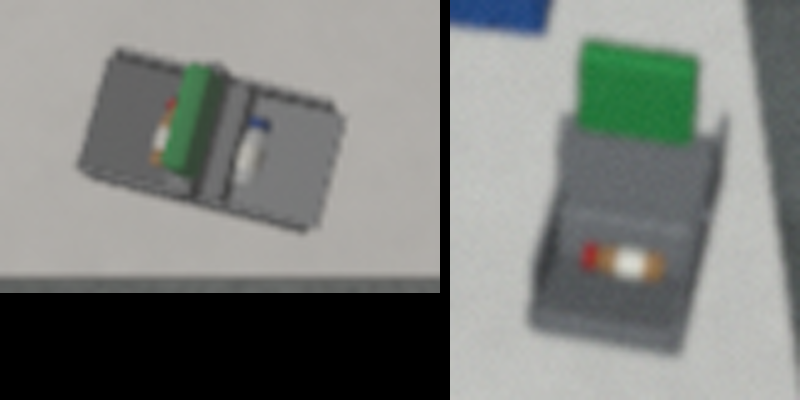

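```bash
cat > h.py <<'E'
from plant import ctrl
import numpy as np,cv2
from scipy.optimize import least_squares
M={n:ctrl.camera_model(n) for n in("side","top")}
def proj(n,X):
    m=M[n];c=np.asarray(X)@m["R"].T+m["t"];p=c@m["intrinsics"].T;return p[:,:2]/p[:,2:]
def pl(p,X):
    c,s=np.cos(p[2]),np.sin(p[2]);X=np.asarray(X,float);return np.c_[p[0]+c*X[:,0]-s*X[:,1],p[1]+s*X[:,0]+c*X[:,1],X[:,2]]
def fit(obs,x0):
    f=lambda p:np.concatenate([(proj(n,pl(p,X))-np.array(u)).ravel() for n,X,u in obs])
    r=least_squares(f,x0);print(r.x[:2],np.degrees(r.x[2]),r.fun.reshape(-1,2).round(1).tolist());return r.x
E
python3 - <<'E'
from h import *
for n in M: print(n,-M[n]["R"].T@M[n]["t"])
a,b=.023,.006
cr=lambda P:[(200+u/4.889,215+v/4.889) for u,v in P]
top=("top",[(a,b,.105),(a,-b,.105),(-a,-b,.105),(-a,b,.105)],cr([(188,65),(213,67),(188,175),(163,172)]))
side=("side",[(a,b,.105),(-a,b,.105),(-a,b,.067),(a,b,.067)],[(286.5,240),(308,242),(307.5,257),(286,254.5)])
lips=("top",[(-.03,.0575,.018),(-.03,-.0575,.018),(.03,.0575,.036),(.03,-.0575,.036)],cr([(80,172),(305,232),(118,50),(345,115)]))
fit([top],[.4,.1,-.2]);fit([side],[.4,.1,-.2]);p=fit([top,side],[.4,.1,-.2]);fit([lips],p)
X=[(.085,.105,.043),(.085,-.105,.043),(-.085,-.105,.043),(-.085,.105,.043)]
q=fit([("top",X,[(316,157),(408,171),(399,245),(303,233)])],[.5,-.1,0])
im=cv2.imread("pics/top0.png");print(im[200,350],im[240,238])
E
```

```text
side [0.50357382 0.71455193 0.67297804]
top [ 0.3327972  -0.05417375  0.90224001]
[0.43985396 0.04971718] -11.54674610995707 [[-0.4, -0.4], [0.2, 0.4], [0.4, 0.3], [-0.2, -0.3]]
[0.44144008 0.04669603] -10.265508344192048 [[-1.3, -0.5], [1.6, 0.2], [1.0, 0.2], [-1.3, -0.0]]
[0.44068595 0.0486779 ] -11.631908644727833 [[0.2, -0.8], [0.7, -0.0], [0.9, -0.1], [0.3, -0.7], [-0.9, -0.0], [1.9, 1.1], [1.3, 1.1], [-0.9, 0.5]]
[0.43985733 0.04903542] -16.3956154093813 [[-0.9, -0.0], [1.8, 2.2], [-1.8, -1.6], [1.0, -0.6]]
[ 0.53416708 -0.20239282] -9.035859791239794 [[-1.3, 0.9], [-0.2, 0.3], [0.8, 0.9], [0.6, -2.0]]
[127  84  59] [ 78 119  68]
```

The red vial lies in the caddy's +y bay, on the case side, and the blue one in the -y bay. The caddy is at about (0.440, 0.049) with yaw -12°, and the tray at (0.534, -0.202). I'll move above the grip first.

Call:
step_arm --rows '[[0, [19, 36, 0], [0, 0, -0.06]], [0, [38, 72, 0], [0, 0, -0.12]], [0, [57, 108, 0], [0, 0, -0.18]], [0, [76, 144, 0], [0, 0, -0.24]], [0, [95, 180, 0], [0, 0, -0.3]]]'

```text
clock: 0.52
tool_pos: [0.3461, -0.4448, 0.2261]
orientation: [180.0, -0.0, -175.6]
force: [1.9, 0.0, 0.2]
opening: 0.088
gripper_force: 0.0
```

Call:
step_arm --rows '[[0, [17, 36, 0], [0, 0, -0.06]], [0, [34, 72, 0], [0, 0, -0.12]], [0, [51, 108, 0], [0, 0, -0.18]], [0, [68, 144, 0], [0, 0, -0.24]], [0, [85, 180, 0], [0, 0, -0.29]]]'

```text
clock: 0.93
tool_pos: [0.431, -0.2647, 0.2265]
orientation: [180.0, -0.0, 167.8]
force: [1.0, 0.0, 0.8]
opening: 0.0877
gripper_force: 0.0
```

Call:
step_arm --rows '[[0, [2, 38, 0], [0, 0, 0]], [0, [4, 76, 0], [0, 0, 0]], [0, [6, 114, 0], [0, 0, 0]], [0, [8, 152, 0], [0, 0, 0]], [0, [9, 190, 0], [0, 0, 0]]]'

```text
clock: 1.35
tool_pos: [0.4394, -0.0749, 0.2265]
orientation: [180.0, -0.0, 168.0]
force: [1.0, 0.7, 0.5]
opening: 0.088
gripper_force: 0.0
```

Call:
step_arm --rows '[[0, [0, 36, 0], [0, 0, 0]], [0, [0, 72, 0], [0, 0, 0]], [0, [0, 105, 0], [0, 0, 0]], [0, [0, 125, 0], [0, 0, 0]], [0, [0, 125, 0], [0, 0, 0]]]'

```text
clock: 1.77
tool_pos: [0.4399, 0.0514, 0.2265]
orientation: [180.0, 0.0, 168.2]
force: [0.2, -0.6, 1.1]
opening: 0.0875
gripper_force: 0.0
```

Run:
```python
from h import *
im=ctrl.snapshot("top")[:,:,::-1];cv2.imwrite("pics/t1.png",cv2.resize(im[150:290,180:360],(720,560),interpolation=2))
o=ctrl.get_obs();print(o["clock"],o["joint_pos"],o["tool_pos"],o["orientation"])
```

```text
1.8167 [ 3.21656706e+01 -2.04525441e+00 -2.69933246e+01 -8.23473370e-03
 -6.50668114e+01 -1.33962315e+02] [0.43963866 0.04996897 0.22640584] [-1.79995044e+02 -1.58948939e-02  1.68199882e+02]
```

View pics/t1.png

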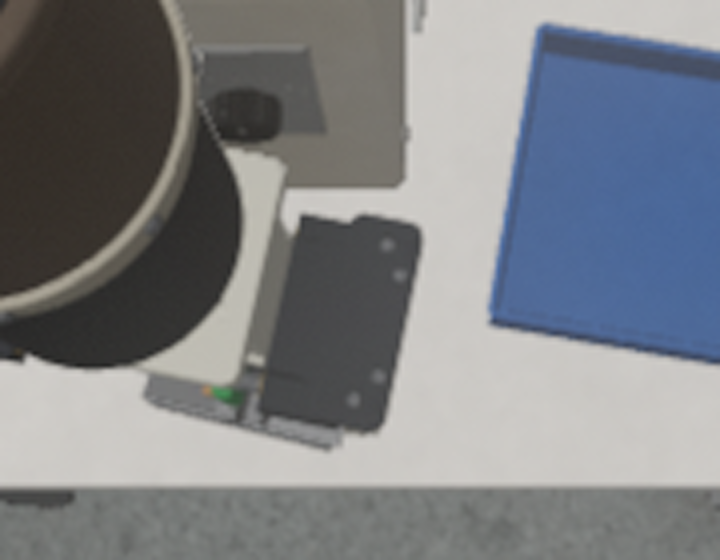

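Call:
step_arm --rows '[[0, [0, -40, 0], [0, 0, 0.06]], [0, [0, -80, 0], [0, 0, 0.18]], [0, [0, -120, 0], [0, 0, 0.3]], [0, [0, -160, 0], [0, 0, 0.42]], [0, [0, -200, 0], [0, 0, 0.54]]]'

```text
clock: 2.23
tool_pos: [0.4395, -0.1306, 0.2266]
orientation: [180.0, -0.0, -164.7]
force: [0.6, -0.5, -0.9]
opening: 0.0874
gripper_force: 0.0
```

Call:
step_arm --rows '[[0, [0, 0, 0], [0, 0, 0.12]], [0, [0, 0, 0], [0, 0, 0.24]], [0, [0, 0, 0], [0, 0, 0.36]], [0, [0, 0, 0], [0, 0, 0.48]], [0, [0, 0, 0], [0, 0, 0.6]]]'

```text
clock: 2.65
tool_pos: [0.4396, -0.1295, 0.2263]
orientation: [180.0, -0.0, -130.4]
force: [-0.3, 0.2, -0.6]
opening: 0.0875
gripper_force: 0.0
```

Call:
step_arm --rows '[[0, [0, 0, 0], [0, 0, 0.12]], [0, [0, 0, 0], [0, 0, 0.24]], [0, [0, 0, 0], [0, 0, 0.36]], [0, [0, 0, 0], [0, 0, 0.48]], [0, [0, 0, 0], [0, 0, 0.6]]]'

```text
clock: 3.07
tool_pos: [0.4397, -0.1292, 0.2263]
orientation: [180.0, -0.0, -96.0]
force: [-0.1, 0.6, -0.1]
opening: 0.0872
gripper_force: 0.0
```

Call:
step_arm --rows '[[0, [0, 0, 0], [0, 0, 0.12]], [0, [0, 0, 0], [0, 0, 0.24]], [0, [0, 0, 0], [0, 0, 0.36]], [0, [0, 0, 0], [0, 0, 0.48]], [0, [0, 0, 0], [0, 0, 0.6]]]'

```text
clock: 3.48
tool_pos: [0.4396, -0.1292, 0.2263]
orientation: [180.0, 0.0, -61.6]
force: [0.0, 0.8, 0.2]
opening: 0.0876
gripper_force: 0.0
```

Call:
step_arm --rows '[[0, [0, 0, 0], [0, 0, 0.12]], [0, [0, 0, 0], [0, 0, 0.24]], [0, [0, 0, 0], [0, 0, 0.36]], [0, [0, 0, 0], [0, 0, 0.48]], [0, [0, 0, 0], [0, 0, 0.6]]]'

```text
clock: 3.9
tool_pos: [0.4397, -0.1292, 0.2264]
orientation: [180.0, 0.0, -27.2]
force: [0.0, 0.2, 0.4]
opening: 0.0876
gripper_force: 0.0
```

Call:
step_arm --rows '[[0, [0, 40, 0], [0, 0, 0.12]], [0, [0, 80, 0], [0, 0, 0.2]], [0, [0, 120, 0], [0, 0, 0.2]], [0, [0, 160, 0], [0, 0, 0.2]], [0, [0, 198, 0], [0, 0, 0.2]]]'

```text
clock: 4.32
tool_pos: [0.4398, 0.0704, 0.2267]
orientation: [-180.0, -0.0, -16.1]
force: [1.4, 0.1, -0.0]
opening: 0.0878
gripper_force: 0.0
```

Run:
```python
from h import *
im=ctrl.snapshot("side")[:,:,::-1];cv2.imwrite("pics/s1.png",cv2.resize(im[150:320,220:420],(700,595),interpolation=2))
o=ctrl.get_obs();print(o["clock"],o["joint_pos"],o["tool_pos"],o["orientation"])
```

```text
4.3667 [ 3.50678947e+01 -1.63917920e+00 -2.65463193e+01 -2.98182684e-02
 -6.49797031e+01  3.89533732e+01] [0.4407394  0.07526671 0.22677846] [-1.79895002e+02 -5.01066725e-02 -1.59913626e+01]
```

View pics/s1.png

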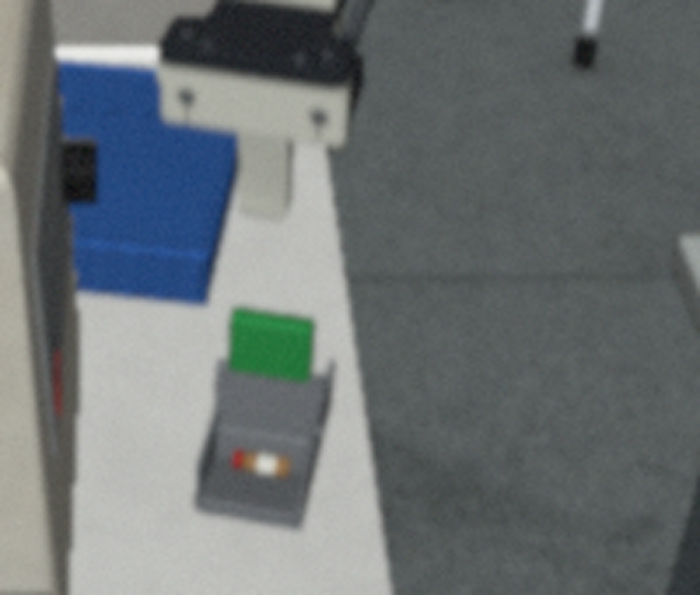

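Call:
step_arm --rows '[[0.2, [0, -13, 0], [0, 0, 0.035]], [0.3, [0, -25, -10], [0, 0, 0.07]], [0.3, [0, -26, -40], [0, 0, 0.07]], [0.3, [0, -26, -70], [0, 0, 0.07]], [0.3, [0, -26, -90], [0, 0, 0.07]]]'

```text
clock: 4.78
tool_pos: [0.439, 0.0421, 0.1344]
orientation: [180.0, 0.1, -12.1]
force: [-0.2, 0.0, -0.4]
opening: 0.0629
gripper_force: 0.0
```

Call:
step_arm --rows '[[0.4, [0, 0, -25], [0, 0, 0]], [0.4, [0, 0, -45], [0, 0, 0]], [0.4, [0, 0, -60], [0, 0, 0]], [0.4, [0, 0, -70], [0, 0, 0]], [0.4, [0, 0, -70], [0, 0, 0]]]'

```text
clock: 5.2
tool_pos: [0.4387, 0.0419, 0.0645]
orientation: [179.8, 0.2, -12.1]
force: [-0.1, 0.4, -0.7]
opening: 0.0527
gripper_force: 0.0
```

Run:
```python
from h import *
im=ctrl.snapshot("side")[:,:,::-1];cv2.imwrite("pics/s2.png",cv2.resize(im[200:320,240:360],(600,600),interpolation=2))
o=ctrl.get_obs();print(o["clock"],o["tool_pos"],o["orientation"],o["force"],o["opening"])
```

```text
5.25 [0.43945859 0.04236354 0.06569128] [ 1.79882164e+02  1.26159083e-01 -1.20967112e+01] [0.38912373 0.32990179 0.33244736] 0.052634983156897304
```

View pics/s2.png

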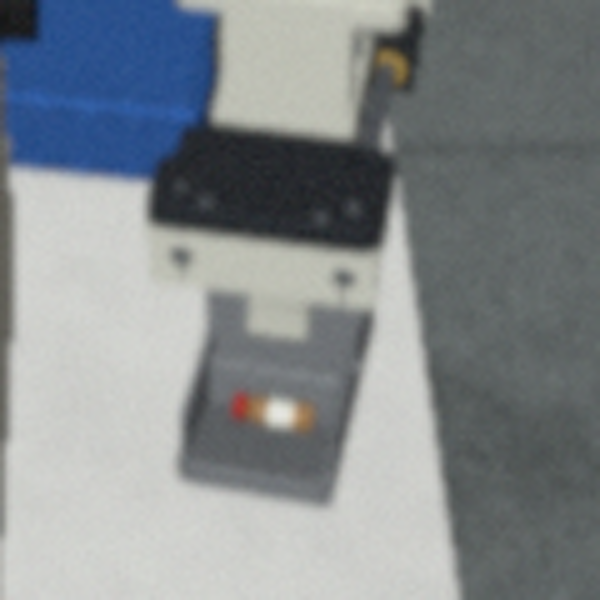

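Call:
step_arm --rows '[[0.4, [1, 6, 0], [0, 0, 0]], [0.5, [1, 6, 0], [0, 0, 0]], [0.7, [1, 6, 0], [0, 0, 0]], [0.9, [1, 6, 0], [0, 0, 0]], [1, [1, 6, 0], [0, 0, 0]]]'

```text
clock: 5.67
tool_pos: [0.4415, 0.0498, 0.0671]
orientation: [-180.0, -0.0, -12.0]
force: [-0.8, 1.3, -0.1]
opening: 0.0315
gripper_force: 0.0
```

Call:
step_arm --rows '[[1, [0, 0, 0], [0, 0, 0]], [1, [0, 0, 0], [0, 0, 0]], [1, [0, 0, 0], [0, 0, 0]], [1, [0, 0, 0], [0, 0, 0]], [1, [0, 0, 0], [0, 0, 0]]]'

```text
clock: 6.08
tool_pos: [0.4413, 0.0497, 0.0667]
orientation: [-180.0, -0.0, -12.0]
force: [-0.1, 0.5, 1.7]
opening: 0.0122
gripper_force: 30.0
```

Call:
step_arm --rows '[[1, [0, 0, 5], [0, 0, 0]], [1, [0, 0, 15], [0, 0, 0]], [1, [0, 0, 28], [0, 0, 0]], [1, [0, 0, 43], [0, 0, 0]], [1, [0, 0, 58], [0, 0, 0]]]'

```text
clock: 6.5
tool_pos: [0.4407, 0.0493, 0.125]
orientation: [180.0, 0.1, -12.1]
force: [0.9, -0.0, -2.8]
opening: 0.0119
gripper_force: 30.0
```

Call:
step_arm --rows '[[1, [0, 0, 15], [0, 0, 0]], [1, [0, 0, 30], [0, 0, 0]], [1, [0, -4, 44], [0, 0, 0]], [1, [0, -12, 54], [0, 0, 0]], [1, [2, -24, 62], [0, 0, 0]]]'

```text
clock: 6.92
tool_pos: [0.4431, 0.0258, 0.1877]
orientation: [-180.0, -0.0, -12.0]
force: [-0.8, 1.1, -3.0]
opening: 0.012
gripper_force: 30.0
```

Call:
step_arm --rows '[[1, [4, -15, 0], [0, 0, 0]], [1, [8, -32, 0], [0, 0, 0]], [1, [12, -50, 0], [0, 0, 0]], [1, [16, -68, 0], [0, 0, 0]], [1, [20, -86, 0], [0, 0, 0]]]'

```text
clock: 7.33
tool_pos: [0.4629, -0.0613, 0.1866]
orientation: [180.0, 0.0, -12.0]
force: [-0.1, 0.6, -2.0]
opening: 0.0117
gripper_force: 30.0
```

Call:
step_arm --rows '[[1, [4, -18, 0], [0, 0, -0.03]], [1, [8, -36, 0], [0, 0, -0.08]], [1, [12, -54, 0], [0, 0, -0.14]], [1, [16, -70, 0], [0, 0, -0.21]], [1, [20, -84, 0], [0, 0, -0.28]]]'

```text
clock: 7.75
tool_pos: [0.4828, -0.1454, 0.1864]
orientation: [180.0, 0.1, -28.3]
force: [-1.0, 0.5, -1.6]
opening: 0.0119
gripper_force: 30.0
```

Call:
step_arm --rows '[[1, [4, -14, 0], [0, 0, -0.07]], [1, [8, -28, 0], [0, 0, -0.14]], [1, [12, -40, 0], [0, 0, -0.21]], [1, [15, -50, 0], [0, 0, -0.28]], [1, [17, -57, 0], [0, 0, -0.36]]]'

```text
clock: 8.17
tool_pos: [0.5, -0.2022, 0.1862]
orientation: [180.0, 0.1, -48.9]
force: [-0.0, 0.1, -2.9]
opening: 0.012
gripper_force: 30.0
```

Call:
step_arm --rows '[[1, [2, -2, 0], [0, 0, -0.08]], [1, [3, -2, 0], [0, 0, -0.16]], [1, [4, -2, 0], [0, 0, -0.24]], [1, [4, -2, 0], [0, 0, -0.32]], [1, [4, -2, 0], [0, 0, -0.4]]]'

```text
clock: 8.58
tool_pos: [0.5038, -0.2033, 0.1863]
orientation: [179.9, 0.0, -71.9]
force: [-0.0, -0.3, -2.4]
opening: 0.0117
gripper_force: 30.0
```

Call:
step_arm --rows '[[1, [0, 0, 0], [0, 0, -0.08]], [1, [0, 0, 0], [0, 0, -0.16]], [1, [0, 0, 0], [0, 0, -0.24]], [1, [0, 0, 0], [0, 0, -0.3]], [1, [0, 0, 0], [0, 0, -0.32]]]'

```text
clock: 9.0
tool_pos: [0.5038, -0.2033, 0.1864]
orientation: [179.9, 0.0, -90.1]
force: [-0.4, -0.5, -2.6]
opening: 0.0118
gripper_force: 30.0
```

Run:
```python
from h import *
im=ctrl.snapshot("top")[:,:,::-1];cv2.imwrite("pics/t2.png",cv2.resize(im[100:290,200:440],(720,570),interpolation=2))
o=ctrl.get_obs();print(o["clock"],o["joint_pos"],o["tool_pos"],o["orientation"],o["opening"])
```

```text
9.05 [-1.30962266e+00  9.99475472e+00 -1.92935659e+01 -1.65260411e-02
 -6.07632250e+01  1.23866101e+00] [ 0.50386864 -0.20327398  0.18638553] [ 1.79948777e+02  1.55244188e-02 -9.00790467e+01] 0.012127193239381391
```

View pics/t2.png

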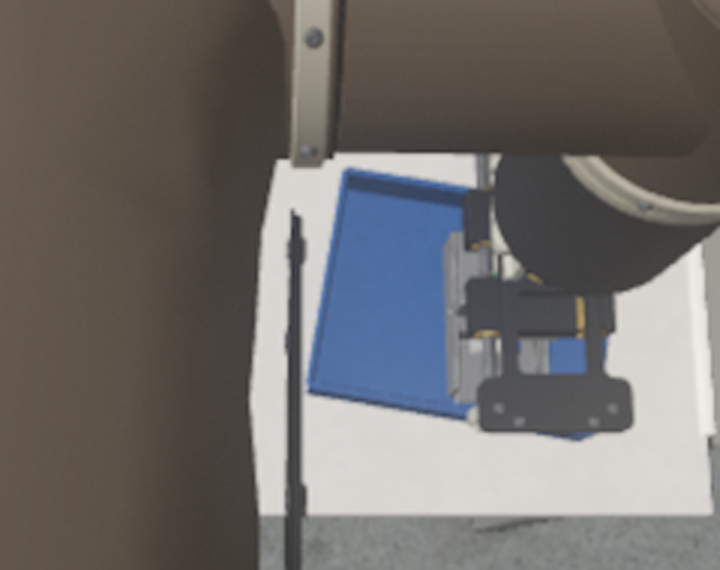

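Call:
step_arm --rows '[[1, [0, 0, -5], [0, 0, 0]], [1, [0, 0, -15], [0, 0, 0]], [1, [0, 0, -28], [0, 0, 0]], [1, [0, 0, -40], [0, 0, 0]], [1, [0, 0, -48], [0, 0, 0]]]'

```text
clock: 9.47
tool_pos: [0.5033, -0.2032, 0.1365]
orientation: [179.9, 0.0, -89.9]
force: [0.2, 0.1, -3.1]
opening: 0.012
gripper_force: 30.0
```

Call:
step_arm --rows '[[1, [0, 0, -2], [0, 0.03, 0]], [1, [-2, 0, -2], [0, 0.09, 0]], [1, [-3, 0, -2], [0, 0.16, 0]], [1, [-4, 0, -2], [0, 0.23, 0]], [1, [-6, 0, -1], [0, 0.3, 0]]]'

```text
clock: 9.88
tool_pos: [0.4985, -0.2034, 0.1373]
orientation: [162.6, 0.0, -89.9]
force: [-0.4, 0.1, -2.2]
opening: 0.0118
gripper_force: 30.0
```

Call:
step_arm --rows '[[1, [-1, 0, 0], [0, 0.06, 0]], [1, [-2, 0, 1], [0, 0.12, 0]], [1, [-3, 0, 1], [0, 0.18, 0]], [1, [-4, 0, 2], [0, 0.24, 0]], [1, [-5, 0, 2], [0, 0.3, 0]]]'

```text
clock: 10.3
tool_pos: [0.4938, -0.2034, 0.139]
orientation: [145.5, 0.0, -89.9]
force: [0.4, 0.1, -1.5]
opening: 0.0119
gripper_force: 30.0
```

Call:
step_arm --rows '[[1, [-1, 0, 1], [0, 0.05, 0]], [1, [-2, 0, 2], [0, 0.1, 0]], [1, [-3, 0, 3], [0, 0.15, 0]], [1, [-4, 0, 4], [0, 0.2, 0]], [1, [-4, 0, 4], [0, 0.25, 0]]]'

```text
clock: 10.72
tool_pos: [0.4897, -0.2034, 0.1427]
orientation: [131.2, 0.1, -89.9]
force: [0.4, 0.4, -2.6]
opening: 0.0117
gripper_force: 30.0
```

Call:
step_arm --rows '[[1, [0, 0, 0], [0, 0, 0]], [1, [0, 0, 0], [0, 0, 0]], [1, [0, 0, 0], [0, 0, 0]], [1, [0, 0, 0], [0, 0, 0]], [1, [0, 0, 0], [0, 0, 0]]]'

```text
clock: 11.13
tool_pos: [0.4894, -0.2035, 0.1443]
orientation: [131.4, 0.0, -90.0]
force: [-0.3, -0.2, -2.2]
opening: 0.0123
gripper_force: 30.0
```

Run:
```python
from h import *
a=ctrl.snapshot("top")[100:290,250:440,::-1];b=ctrl.snapshot("side")[150:280,200:330,::-1]
cv2.imwrite("pics/p1.png",np.hstack([cv2.resize(a,(400,400)),cv2.resize(b,(400,400))]))
o=ctrl.get_obs();print(o["clock"],o["joint_pos"],o["tool_pos"],o["orientation"],o["opening"])
```

```text
11.2333 [  -0.86146446   40.71080499    6.24713924    0.66560525 -104.1218941
    0.77152535] [ 0.48938169 -0.2034267   0.144259  ] [ 1.31410325e+02  2.98535495e-02 -8.99744600e+01] 0.012003085844058466
```

View pics/p1.png

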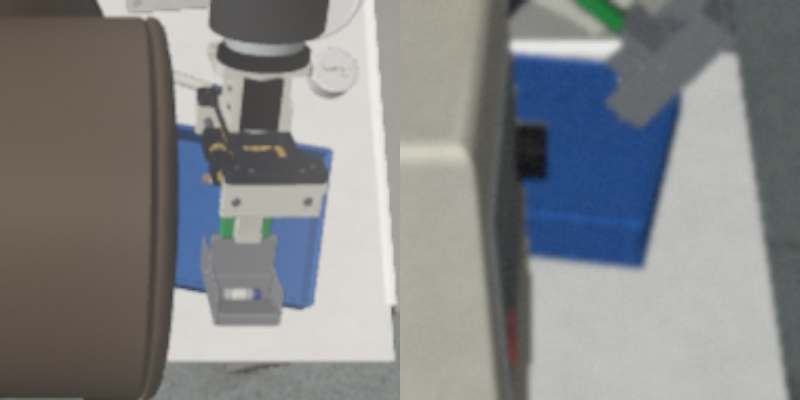

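Call:
step_arm --rows '[[1, [0, 0, 5], [0, -0.03, 0]], [1, [1, 0, 14], [0, -0.08, 0]], [1, [3, 0, 26], [0, -0.14, 0]], [1, [5, 0, 36], [0, -0.21, 0]], [1, [6, 0, 43], [0, -0.28, 0]]]'

```text
clock: 11.65
tool_pos: [0.4961, -0.2036, 0.1882]
orientation: [147.7, -0.0, -89.9]
force: [1.1, 1.1, -2.3]
opening: 0.0119
gripper_force: 30.0
```

Call:
step_arm --rows '[[1, [1, 0, 1], [0, -0.07, 0]], [1, [3, 0, 1], [0, -0.14, 0]], [1, [5, 0, 1], [0, -0.21, 0]], [1, [6, 0, 0], [0, -0.28, 0]], [1, [7, 0, 0], [0, -0.35, 0]]]'

```text
clock: 12.07
tool_pos: [0.5023, -0.2034, 0.1879]
orientation: [167.8, -0.0, -90.0]
force: [-0.3, 0.2, -1.7]
opening: 0.0119
gripper_force: 30.0
```

Call:
step_arm --rows '[[1, [0, 0, 0], [0, -0.06, 0]], [1, [0, 0, 0], [0, -0.12, 0]], [1, [0, 0, 0], [0, -0.17, 0]], [1, [0, 0, 0], [0, -0.21, 0]], [1, [0, 0, 0], [0, -0.22, 0]]]'

```text
clock: 12.48
tool_pos: [0.5009, -0.2034, 0.1883]
orientation: [-179.7, 0.0, -90.0]
force: [-0.4, 0.3, -2.6]
opening: 0.012
gripper_force: 30.0
```

Call:
step_arm --rows '[[1, [0, 0, 0], [0, 0, 0.03]], [1, [0, 0, 0], [0, 0, 0.1]], [1, [0, 0, 0], [0, 0, 0.18]], [1, [0, 0, 0], [0, 0, 0.26]], [1, [0, 0, 0], [0, 0, 0.34]]]'

```text
clock: 12.9
tool_pos: [0.5021, -0.2034, 0.1871]
orientation: [180.0, -0.0, -70.2]
force: [0.3, 0.0, -3.2]
opening: 0.0117
gripper_force: 30.0
```

Call:
step_arm --rows '[[1, [-2, 4, 0], [0, 0, 0.08]], [1, [-4, 12, 0], [0, 0, 0.16]], [1, [-8, 24, 0], [0, 0, 0.24]], [1, [-12, 38, 0], [0, 0, 0.32]], [1, [-16, 54, 0], [0, 0, 0.4]]]'

```text
clock: 13.32
tool_pos: [0.4858, -0.1492, 0.1869]
orientation: [180.0, 0.0, -47.4]
force: [0.5, 0.2, -2.9]
opening: 0.0122
gripper_force: 30.0
```

Call:
step_arm --rows '[[1, [-4, 16, 0], [0, 0, 0.08]], [1, [-8, 32, 0], [0, 0, 0.16]], [1, [-12, 48, 0], [0, 0, 0.24]], [1, [-16, 64, 0], [0, 0, 0.32]], [1, [-20, 80, 0], [0, 0, 0.4]]]'

```text
clock: 13.73
tool_pos: [0.4659, -0.0687, 0.1871]
orientation: [180.0, -0.0, -24.4]
force: [1.0, -0.4, -2.5]
opening: 0.0117
gripper_force: 30.0
```

Call:
step_arm --rows '[[1, [-4, 16, 0], [0, 0, 0.08]], [1, [-8, 32, 0], [0, 0, 0.14]], [1, [-12, 48, 0], [0, 0, 0.18]], [1, [-16, 64, 0], [0, 0, 0.2]], [1, [-20, 80, 0], [0, 0, 0.2]]]'

```text
clock: 14.15
tool_pos: [0.4459, 0.0113, 0.1871]
orientation: [180.0, -0.0, -13.1]
force: [-0.1, 0.8, -1.8]
opening: 0.0119
gripper_force: 30.0
```

Run:
```python
from h import *
im=ctrl.snapshot("top")[:,:,::-1];cv2.imwrite("pics/t3.png",cv2.resize(im[100:290,200:440],(720,570),interpolation=2))
o=ctrl.get_obs();print(o["clock"],o["joint_pos"],o["tool_pos"],o["orientation"],o["opening"])
```

```text
14.2 [ 2.71124565e+01  2.51443123e-01 -3.02150489e+01 -2.55359421e-02
 -5.94799400e+01  4.97451944e+01] [0.44565002 0.01285791 0.18721858] [-1.79948589e+02 -2.66574108e-02 -1.31553189e+01] 0.01195723384134469
```

View pics/t3.png

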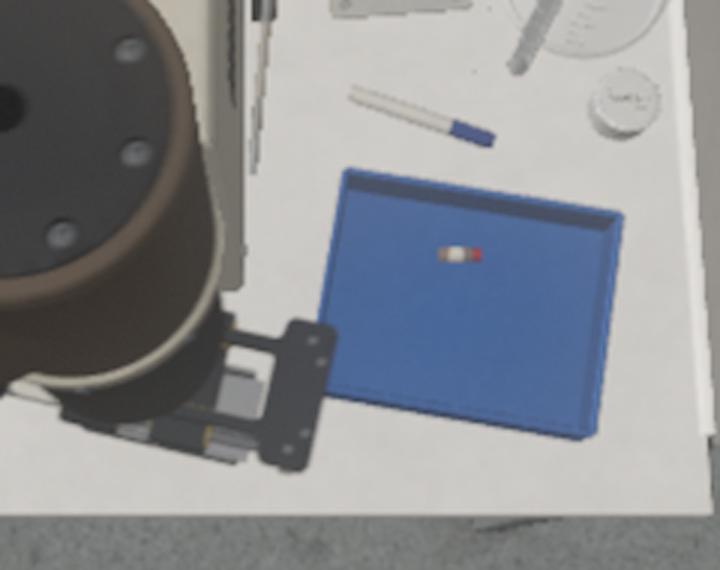

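The red vial is lying in the tray, at about (460, 254) in the crop. Next I set the caddy down beside it.

Call:
step_arm --rows '[[1, [-2, 14, 0], [0, 0, 0]], [1, [-4, 24, -6], [0, 0, 0]], [1, [-4, 29, -18], [0, 0, 0]], [1, [-4, 30, -34], [0, 0, 0]], [1, [-4, 30, -50], [0, 0, 0]]]'

```text
clock: 14.62
tool_pos: [0.4424, 0.0412, 0.1363]
orientation: [-180.0, -0.0, -13.1]
force: [0.0, 0.2, -2.7]
opening: 0.0117
gripper_force: 30.0
```

Call:
step_arm --rows '[[1, [0, 0, -16], [0, 0, 0]], [1, [0, 0, -32], [0, 0, 0]], [1, [0, 0, -46], [0, 0, 0]], [1, [0, 0, -56], [0, 0, 0]], [1, [0, 0, -62], [0, 0, 0]]]'

```text
clock: 15.03
tool_pos: [0.4415, 0.0403, 0.0733]
orientation: [179.9, 0.1, -13.2]
force: [-0.0, -0.7, -2.1]
opening: 0.0117
gripper_force: 30.0
```

Call:
step_arm --rows '[[1, [0, 0, -3], [0, 0, 0]], [1, [0, 0, -5], [0, 0, 0]], [1, [0, 0, -7], [0, 0, 0]], [1, [0, 0, -8], [0, 0, 0]], [1, [0, 0, -8], [0, 0, 0]]]'

```text
clock: 15.45
tool_pos: [0.4425, 0.0407, 0.0668]
orientation: [-180.0, -0.0, -13.2]
force: [-0.8, 0.0, -1.7]
opening: 0.0118
gripper_force: 30.0
```

Call:
step_arm --rows '[[1, [0, 0, -1], [0, 0, 0]], [1, [0, 0, -1], [0, 0, 0]], [1, [0, 0, -1], [0, 0, 0]], [1, [0, 0, -1], [0, 0, 0]], [1, [0, 0, -1], [0, 0, 0]]]'

```text
clock: 15.87
tool_pos: [0.4426, 0.0408, 0.0666]
orientation: [-180.0, -0.1, -13.2]
force: [-4.2, 0.7, 7.7]
opening: 0.0117
gripper_force: 30.0
```

Contact is firm at +7.7 N. I'll release and go straight up.

Call:
step_arm --rows '[[0.8, [0, 0, 0], [0, 0, 0]], [0.7, [0, 0, 0], [0, 0, 0]], [0.6, [0, 0, 0], [0, 0, 0]], [0.5, [0, 0, 0], [0, 0, 0]], [0.4, [0, 0, 0], [0, 0, 0]]]'

```text
clock: 16.28
tool_pos: [0.4424, 0.0407, 0.0656]
orientation: [-180.0, -0.0, -13.2]
force: [-0.7, -0.5, 0.1]
opening: 0.0387
gripper_force: 0.0
```

Call:
step_arm --rows '[[0.4, [0, 0, 5], [0, 0, 0]], [0.4, [0, 0, 20], [0, 0, 0]], [0.4, [0, 0, 45], [0, 0, 0]], [0.4, [0, 0, 75], [0, 0, 0]], [0.4, [0, 0, 105], [0, 0, 0]]]'

```text
clock: 16.7
tool_pos: [0.4418, 0.0403, 0.1719]
orientation: [179.9, 0.1, -13.2]
force: [0.5, -0.4, 0.1]
opening: 0.0526
gripper_force: 0.0
```

Call:
step_arm --rows '[[0.4, [0, -30, 25], [0, 0, 0]], [0.4, [0, -60, 40], [0, 0, 0]], [0.4, [0, -100, 40], [0, 0, 0]], [0.4, [0, -130, 40], [0, 0, 0]], [0.4, [0, -140, 40], [0, 0, 0]]]'

```text
clock: 17.12
tool_pos: [0.4419, -0.1021, 0.2113]
orientation: [-180.0, -0.0, -13.3]
force: [-0.6, 0.2, -0.7]
opening: 0.0526
gripper_force: 0.0
```

Run:
```python
from h import *
a=ctrl.snapshot("top")[120:290,200:440,::-1];b=ctrl.snapshot("side")[160:310,230:380,::-1]
cv2.imwrite("pics/f.png",np.hstack([cv2.resize(a,(480,340)),cv2.resize(b,(320,340))]))
o=ctrl.get_obs();print(o["clock"],o["tool_pos"],o["force"],o["opening"])
```

```text
17.2167 [ 0.44196769 -0.10092605  0.21080804] [ 0.5154052  -0.35361379 -0.018096  ] 0.05233725061232329
```

View pics/f.png

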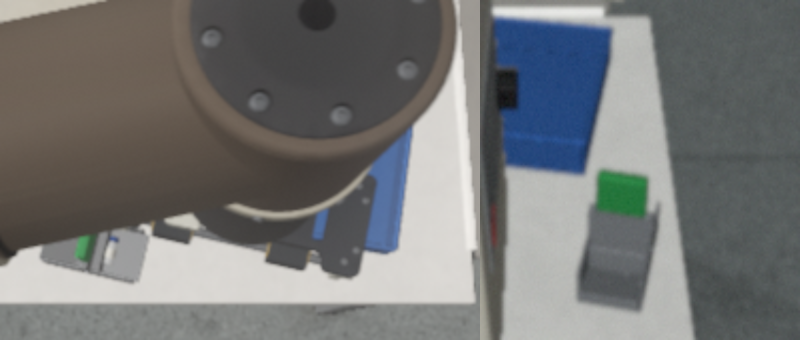

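The caddy stands upright with the blue vial in its bay (about (110, 250) in the left half) and the red bay empty.

```bash
python3 -c "
from plant import ctrl
print(ctrl.close_job())"
```

```text
the job is handed in; nothing more can be done
None
```

I handed the job in at about 17 s of the 45 s allowed: in the last pictures the red-capped vial lay in the blue tray, the blue-capped vial was still in its bay, and the caddy stood upright and released beside the tray; the interface gave no verdict.

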